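Clip the relay module onto the rail and close up the row

ROBOT

A 6-joint arm with a two-finger parallel gripper is mounted at the origin on a cart in front of the work surface, level with it; the furniture and walls round the work are solid. World frame = base frame: x ahead of the robot, y to its left, z up, the work surface at z = 0. Lengths are in m, angles in degrees, forces in N, time in s.
With the tool pointing down it reaches from about 0.4 to 0.825 m from the base axis. Payload 7 kg.
Tool frame: the origin (TCP) lies on the centre line of the jaws, within the pads' length; the fingertips stand 11 mm ahead of it and the grasp point (between the pads) lies 8 mm behind it; z points along the fingers, y is the line along which they close (so a half turn about z gives the same grasp; the last joint's range is limited). The gripper opens to 88 mm and grips with 3 to 60 N. Pads are 19 mm wide; open, the fingers measure 130 mm over their backs; the gripper's body (78 mm by 193 mm) begins 47 mm behind the grasp point.
Start: joints at [-55.399, 20.546, 0.682, 0, -70.136, -16.507], TCP at [0.21, -0.642, 0.238] pointing down, gripper open.
Joint ranges: [-176.03, 176.03], [-82.01, 121.73], [-58.28, 71.71], [-173.87, 95.51], [-174.79, -0.11], [-173.66, 173.66]. Speed limits (degrees/s): [136.94, 136.94, 172.46, 180, 180, 180].

INTERFACE

Orientations are given as [roll, pitch, yaw] about the fixed x, y, z axes, in that order (R = Rz(yaw) Ry(pitch) Rx(roll)).
In Python, from plant import r, capture, camera_model, job gives the robot as it stands.
- The arm moves only by the tool drive_tool, never from a script. Its argument "increments" is a list that holds one entry, the list of rows, each a list of 5 numbers: the gripper's target within -1 to 1 (fully open at 1, half-way at 0, shut at -1), then the shift along the tool's x, y, z scaled (see below), then the turn about the tool's z scaled (see below). In form: [[[gripper, tx, ty, tz, roll], ...]]. A call has 1 to 5 rows; each row is the pose to reach, as a shift and turn from the pose commanded when the call began, along the tool's axes at that moment, turning the shorter way round; what a row does not reach only later rows make up. The controller multiplies each number of a shift by 120 mm and each number of a turn by 360 degrees. A row lasts 1/8 s, in which the tool goes at most 62.5 mm and 10.7 degrees, less where a joint would pass 70% of its speed; a pose out of reach is approached as far as the arm can. A call with a number of a shift or a turn outside -1 to 1 is refused whole. A call with a gripper value outside its range is refused whole. The fingers move at their own pace and stop on an object; "squeeze" is the grip in N (left out, the last holds). Time passes only in rows, so rows that repeat a pose let the fingers close. It gives the time, the measured TCP pose, the force, the opening and the grip force at its end, in the units of the state.
- r.get_state(): the state, without advancing time (a new reading comes with each control period).
- capture(name): name is "side" or "top"; returns the picture (400x640x3 uint8, red, green, blue); there is no depth.
- camera_model(name): a dict with "camera_matrix" (3x3 intrinsics, pixels), "rvec" (rotation vector, rad) and "tvec" (3), from world to camera coordinates, as OpenCV has them. Camera axes: x right, y down, z forward; pixel columns grow to the right and rows downward; lengths in m; the calibration is good to about 2 mm. A picture is of the moment at which its call begins. camera_model takes no time and is no camera call.
- job.close_job(): hands the job in; it is judged then, once.
The state is a dict: "time_s": time; "joints": joint angles; "qd": joint speeds; "joint_torque": joint torques, N m; "tcp_pos": TCP position; "eef_rot": TCP orientation; "contact_force": force on the tool from outside, world axes, zero at the start; "moment": the same for the moment, N m; "gripper_width": finger opening in m; "gripper_force": force on a finger pad.
Only numpy, scipy, OpenCV 4.12 (cv2) and the standard library are available. Lean on these libraries where they do the work, as an engineer would, in place of code of your own. Each camera call takes 0.05 s, during which the arm holds its last target. There are 200 camera calls.

TASK

Fit the light-grey relay module onto the metal rail of the sloping panel, in the free stretch between the terminal blocks and the end bracket: hook its fixed lip over the rail's upper edge with the foot held off, then swing the foot down until the orange clip snaps fully home and the module sits flat on the rail. Then push the dark end bracket along the rail until blocks, module and bracket stand side by side without a gap. Leave the bottle, beaker, filter box and screwdriver where they are, and let go of everything.

Things in the scene. Friction and masses are not known exactly. Their poses are not given: they have to be found in the camera images.
- module_centre (a point): centre of the loose relay module (0.18 kg), light grey, 88 long (x) x 45 (y) x 72 (z) mm. At the start it stands on the bench front up, this point 36 mm above it. Axes: +x to the hook end, -x to the foot with the orange clip, +z to the front. Grip it across the 45 mm on its raised middle block (x -27..27, z 11..36 mm from here); the sides are plane from z = -24 (its back face) up
- module_lip (a point): innermost point of the slot in the module's hook, 22.5 mm towards +x and 27 mm below module_centre; axes as the module. The slot opens to -x: 3.5 mm wide here (back face 3 mm above, +z) and 6 mm at its mouth, where the lip's tip is 4.2 mm to -x and 3 to 6 mm below. The hook ends 6.5 mm to +x and 9 mm below. Put it on the rail edge with the foot tilted up 20 to 28 degrees: less and the clip is in the way
- foot_clip (a joint): how far the orange sprung clip in the module's foot is pushed back (m): 0 out, most 0.006. Its nose (9 mm towards -x from module_centre, 28 to 35 mm below it) is slanted underneath, so pressing the foot to the plate with 10 to 20 N pushes it back 0.0035 to 0.006 over the rail's lower edge, then it snaps out to 0 behind it
- plate: the panel's fixed mounting plate, 215 (x) x 330 (y) mm, sloping up 22 degrees away from the robot; origin on its upper surface, midway in y and 90 mm from its lower edge; +x up the slope, +y along the rail to the left, +z out of the plate. It bears the rail and a wiring duct
- rail_nominal (a point): where the middle of the steel rail's face would be if it were clamped in the middle of its slots: on the plate, 19 mm above it (axes as plate). The rail, 35 mm wide, runs along y from -150 to 150 mm. It is clamped in slots: its true centre line is up to 20 mm up or down the slope (x) from here, so feel or look for its edges, 17.5 mm either side. Its flanges are 3 mm thick and overhang by 8.5 mm; 16 mm free below them
- home (a point): where module_centre comes to lie if the rail were clamped mid-slot (axes as plate): 43 mm above the plate, 5 mm down the slope from the rail's centre line; it shifts in x with the rail, up to 20 mm. The module's axes then agree with the plate's. To hook on, slide the tilted module down the slope with module_lip 12 to 16 mm above the plate until the slot meets the rail's upper edge
- blocks_side (a point): right side of the row of cream and green terminal blocks fixed on the rail, at plate y = 105 mm, 40 mm above the plate (axes as plate). The blocks reach from here to y = 150, 54 mm long in x, 56 mm high above the plate; the module finally stands against this side, its centre at y = 82.5
- end_bracket (a joint): how far the dark grey end bracket is slid along the rail to the left, towards the blocks (m); about 3 N of friction. It is 12 mm thick (y), 60 long (x, about the rail's centre line), top 52 mm above the plate (64 within 17 mm of the centre line). Its left side is at plate y = this value - 0.045, its right side at this value - 0.057. It reads 0.105 when the row is closed
- amber_bottle: brown reagent bottle, 56 across, 110 high, standing; leave it
- beaker: glass beaker, 56 across, 70 high, standing; leave it
- filter_box: small white and orange box 52x75x40, leave it
- screwdriver: red-handled screwdriver 170 long lying on the bench, leave it
- duct_middle (a point): middle of the grey slotted wiring duct along the plate's upper edge, a bystander: at plate x = 104 mm, 17 mm above the plate (axes as plate); the duct is 33 mm wide (x), 300 long (y), 35 high

How it is judged:
By the outcome, as a careful person would: the job done as asked, in the order asked, and still so for the second after the job is handed in, with the robot touching nothing.
It also fails if it takes over 51 s, if anything falls off the work surface, if the arm or the gripper's body presses on something with over 40 N, if the wrist force passes 120 N, or if a joint passes its speed limit or range.

## Working session

There is one attempt and no reset: what is moved stays moved. The work goes in short steps, Python scripts to look and compute and a tool call to move; the robot and the scene stay as the last step left them, time stands still between calls to the robot, and variables do not carry over. Pictures are saved under pics/ and viewed, at most 10 in all, crops included, and the job is handed in when it is done.

Besides the shell and the picture viewer there is one more tool, called after ">>>" in YAML: its name, and indented under it one key for each argument. drive_tool: Moves the arm, as the interface text tells. Its arguments: {"type":"object","properties":{"increments":{"type":"array"},"squeeze":{"type":"number"}},"required":["increments"]}

```bash
mkdir -p pics; ls; python3 - <<'E'
from plant import r,capture,camera_model,job
import cv2,numpy as np
for n in("side","top"):
    im=capture(n); cv2.imwrite(f"pics/{n}0.png",cv2.cvtColor(im,cv2.COLOR_RGB2BGR))
    m=camera_model(n); R=cv2.Rodrigues(np.array(m["rvec"],float))[0]
    print(n,np.round(m["camera_matrix"],1).tolist(),np.round(-R.T@np.array(m["tvec"]).ravel(),3),np.round(R,3).tolist())
print(r.get_state())
E
```

```text
pics
side [[395.3, 0.0, 312.6], [0.0, 395.3, 200.2], [0.0, 0.0, 1.0]] [ 0.698 -0.474  0.853] [[0.95, 0.313, 0.015], [0.268, -0.787, -0.555], [-0.162, 0.531, -0.832]]
top [[475.4, 0.0, 316.5], [0.0, 475.4, 204.0], [0.0, 0.0, 1.0]] [0.346 0.015 1.42 ] [[-0.019, -1.0, 0.006], [-0.99, 0.018, -0.138], [0.138, -0.008, -0.99]]
{'time_s': 0.1, 'joints': array([-5.53983377e+01,  2.05888800e+01,  6.39092307e-01, -1.82120224e-02,
       -7.01355949e+01, -1.65074266e+01]), 'qd': array([-0.0581729 , -0.08705489,  0.17727253,  0.00361732,  0.02876515,
       -0.03044397]), 'joint_torque': array([-1.00826928e-03, -5.84163630e+01,  2.93752116e+01,  7.01552957e+00,
        1.01667762e-02, -5.00251053e-05]), 'tcp_pos': array([ 0.20949634, -0.64122491,  0.23669791]), 'eef_rot': array([ 1.79913272e+02, -7.84725952e-03, -1.61911959e+02]), 'contact_force': array([-0.54637779,  0.08235052,  0.17307605]), 'moment': array([-0.000909  , -0.02866799, -0.00639175]), 'gripper_force': 0.0, 'gripper_width': 0.08751532730465787}
```

View pics/side0.png

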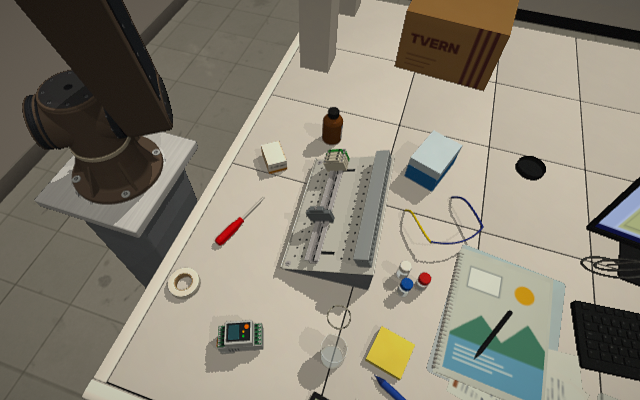

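View pics/top0.png

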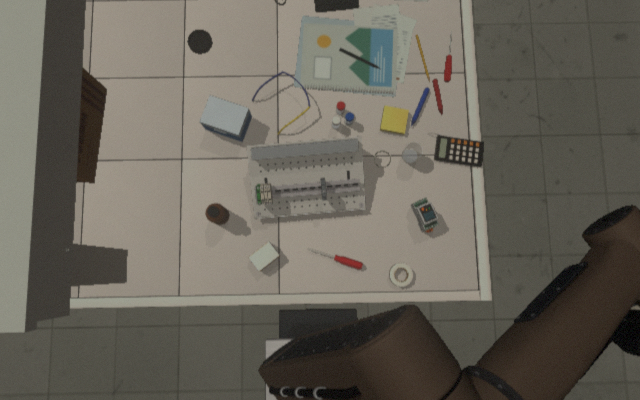

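Side: module at about (240,335), bracket (320,213), blocks (336,157), plate between (282,270) and (392,150). Top: module (425,214), plate (250..366, 138..220), rail row about 188. I'll enlarge both.

```bash
python3 - <<'E'
import cv2,numpy as np
t=cv2.imread("pics/top0.png");s=cv2.imread("pics/side0.png")
def crop(im,x,y,w,h,k): return cv2.resize(im[y:y+h,x:x+w],None,fx=k,fy=k,interpolation=cv2.INTER_CUBIC)
a=crop(t,240,130,133,100,6)  # 798x600
cv2.imwrite("pics/a.png",a)
b=np.hstack([crop(t,400,190,50,50,8),crop(s,210,310,60,60*400//400,400/60)]) 
c=np.hstack([cv2.resize(b[:, :400],(300,300)),cv2.resize(b[:,400:],(300,300))]) if 0 else b
cv2.imwrite("pics/b.png",c); print(a.shape,c.shape)
E
```

```text
(600, 798, 3) (400, 800, 3)
```

View pics/a.png

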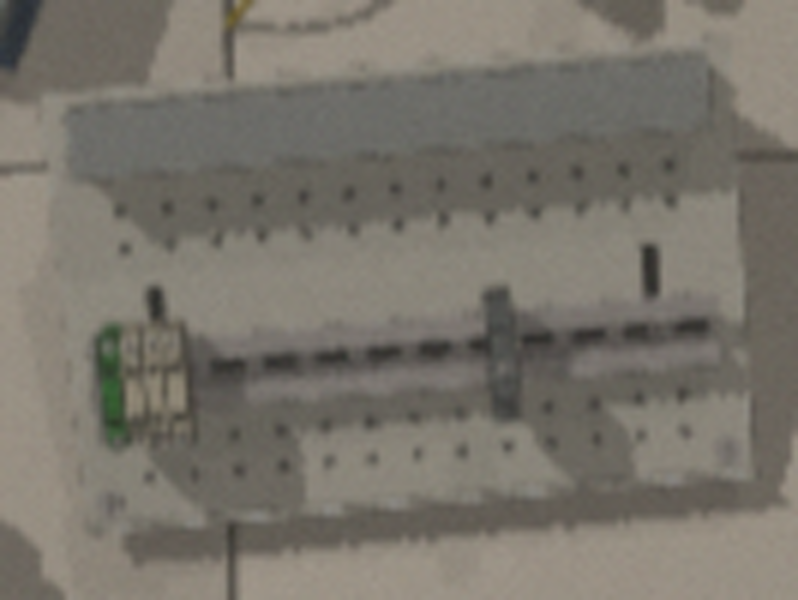

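View pics/b.png

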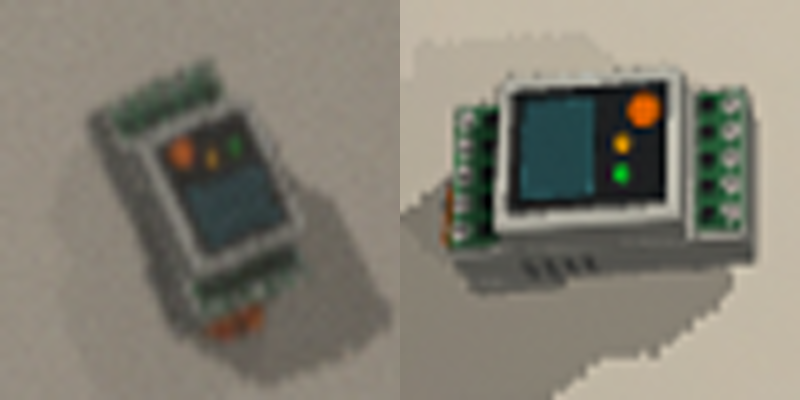

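Crop a: plate lower corners at roughly top px (365,209.7) and (254,218); rail upper/lower edges either side of the slots; bracket x 322-326. Crop b: the module's hook end is the end opposite the orange clip; clip at top (429,230).

```bash
python3 - <<'E'
import cv2,numpy as np
s=cv2.imread("pics/side0.png")
def crop(im,x,y,w,h,k): return cv2.resize(im[y:y+h,x:x+w],None,fx=k,fy=k,interpolation=cv2.INTER_CUBIC)
c=crop(s,272,145,132,150,4)
d=crop(s,285,150,66,150,4)
cv2.imwrite("pics/c.png",np.hstack([c,d])); print(np.hstack([c,d]).shape)
E
```

```text
(600, 792, 3)
```

View pics/c.png

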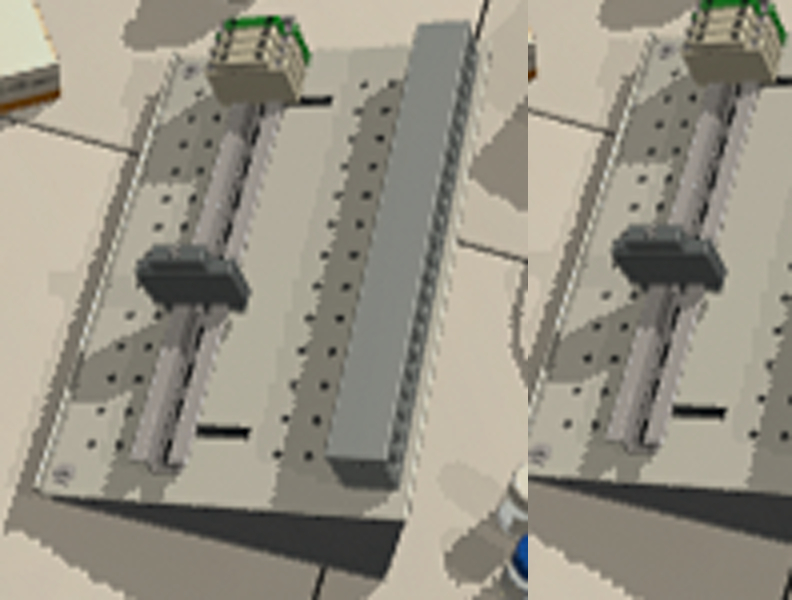

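Crop c (side, 4x): plate lower corners (281.6,267.1) and (316.1,157.9), rail's right end about (305,261)–(317,262), bracket about (307–334, 206–222), blocks' right face at (324–348,162). Now fitting points from both views.

```bash
cat > h.py <<'E'
import numpy as np,cv2
from plant import camera_model
from scipy.optimize import least_squares
CM={n:camera_model(n) for n in("side","top")}
def proj(n,P):
    m=CM[n];return cv2.projectPoints(np.atleast_2d(P).astype(float),np.array(m["rvec"],float),np.array(m["tvec"],float),np.array(m["camera_matrix"],float),None)[0].reshape(-1,2)
def ray(n,uv,z):
    m=CM[n];R=cv2.Rodrigues(np.array(m["rvec"],float))[0];c=-R.T@np.array(m["tvec"],float).ravel()
    d=R.T@np.linalg.solve(np.array(m["camera_matrix"],float),[*uv,1]);return c+d*(z-c[2])/d[2]
def plateR(yaw,s=22):
    a=np.radians(s);y=np.radians(yaw);c,sn=np.cos(a),np.sin(a)
    Ry=np.array([[c,0,-sn],[0,1,0],[sn,0,c]])
    return np.array([[np.cos(y),-np.sin(y),0],[np.sin(y),np.cos(y),0],[0,0,1]])@Ry
def cv(n,u,v,k,ox,oy): return (n,ox+(u+.5)/k-.5,oy+(v+.5)/k-.5)
S=lambda u,v:cv("side",u,v,4,272,145)
T=lambda u,v:cv("top",u,v,6,240,130)
E
cat > fit.py <<'E'
from h import *
L=.09
# (plate coords, rail-relative?, obs)
obs=[((-L,-.165,0),0,S(40,490)),((-L,-.165,0),0,T(750,478)),((-L,.165,0),0,S(178,53)),((-L,.165,0),0,T(85,530)),((.125,-.165,0),0,S(408,520)),
((.0875,-.15,.035),0,S(330,460)),((.0875,-.15,.035),0,T(714,128)),((.1205,-.15,.035),0,S(388,463)),((.1205,-.15,.035),0,T(708,52)),
((.1205,.15,.035),0,S(472,25)),((.1205,.15,.035),0,T(66,104)),((.0875,.15,.035),0,S(420,22)),((.0875,.15,.035),0,T(68,182)),
((-.0175,-.15,.019),1,S(133,460)),((.0175,-.15,.019),1,S(183,467)),((.0175,-.15,.019),1,T(718,298)),((-.0175,-.15,.019),1,T(718,365))]
def res(p):
    R=plateR(p[3]);o=[]
    for P,rl,(n,u,v) in obs:
        P=np.array(P)+[p[4]*rl,0,0]
        o.append(proj(n,p[:3]+R@P)[0]-[u,v])
    return np.array(o)
p=least_squares(lambda p:res(p).ravel(),[.6,0,.05,0,0],loss="soft_l1").x
print(np.round(p,4)); print(np.round(res(p),1).tolist())
np.save("plate.npy",p)
B=lambda u,v:cv("top",u,v,8,400,190)
C=lambda u,v:cv("side",u,v,400/60,210,310)
mo=[(27,22.5,B(145,135)),(27,-22.5,B(243,103)),(-27,-22.5,B(300,228)),(-27,22.5,B(200,268)),(-27,22.5,C(505,82)),(27,22.5,C(688,72)),(27,-22.5,C(683,213)),(-27,-22.5,C(497,225))]
def rm(q):
    c,s=np.cos(q[3]),np.sin(q[3])
    return np.array([proj(n,[q[0]+(c*x-s*y)/1e3,q[1]+(s*x+c*y)/1e3,q[2]])[0]-[u,v] for x,y,(n,u,v) in mo])
q=least_squares(lambda q:rm(q).ravel(),[.4,-.25,.072,.3]).x
print(np.round(q,4),np.degrees(q[3]));print(np.round(rm(q),1).tolist())
for n,u,v in [x[2] for x in mo]: print(n,np.round(ray(n,(u,v),.072),4))
R=plateR(p[3])
# bracket/block edges: plate coords by casting onto plane z_plate=h
def onplate(n,u,v,h):
    m=CM[n];Rc=cv2.Rodrigues(np.array(m["rvec"],float))[0];c=-Rc.T@np.array(m["tvec"],float).ravel()
    d=Rc.T@np.linalg.solve(np.array(m["camera_matrix"],float),[u,v,1])
    c=R.T@(c-p[:3]);d=R.T@d;return np.round(c+d*(h-c[2])/d[2],4)
print("blocks",[onplate(*T(u,v),.056) for u,v in((190,320),(195,440))],[onplate(*S(u,v),.056) for u,v in((208,65),(303,75))])
print("brk",[onplate(*T(u,v),.052) for u,v in((484,290),(508,288),(493,416),(520,414))],[onplate(*S(u,v),.052) for u,v in((137,265),(247,285))])
E
python3 fit.py
```

```text
[ 0.5991  0.0293  0.054   3.8768 -0.014 ]
[[-0.0, 1.1], [0.3, -1.5], [0.7, 1.6], [0.3, -0.7], [-0.2, 0.3], [-1.5, -0.5], [-0.6, -0.5], [-0.3, -0.4], [-0.3, 0.4], [0.1, -1.1], [-0.6, 0.6], [-0.2, 0.5], [0.4, -0.6], [-1.6, 0.1], [0.4, -0.8], [-0.3, -0.7], [0.3, -0.0]]
[ 0.5775 -0.2819  0.0156  0.3536] 20.257736689548327
[[-17.0, -21.6], [-15.4, -22.9], [-15.5, -22.0], [-16.9, -21.6], [-17.7, 3.7], [-19.4, 4.4], [-18.5, 5.5], [-17.1, 4.5]]
top [ 0.5214 -0.2867  0.072 ]
top [ 0.5323 -0.3224  0.072 ]
top [ 0.4869 -0.3405  0.072 ]
top [ 0.4732 -0.304   0.072 ]
side [ 0.585  -0.2661  0.072 ]
side [ 0.6353 -0.2461  0.072 ]
side [ 0.6466 -0.2851  0.072 ]
side [ 0.5971 -0.3052  0.072 ]
blocks [array([0.0198, 0.0998, 0.056 ]), array([-0.0377,  0.1032,  0.056 ])] [array([-0.0347,  0.1062,  0.056 ]), array([0.0305, 0.0937, 0.056 ])]
brk [array([ 0.0214, -0.0379,  0.052 ]), array([ 0.0214, -0.0491,  0.052 ]), array([-0.0393, -0.0375,  0.052 ]), array([-0.0394, -0.0503,  0.052 ])] [array([-0.0427, -0.0425,  0.052 ]), array([ 0.0285, -0.0557,  0.052 ])]
```

```bash
sed -i 's|C=lambda u,v:cv("side",u,v,|C=lambda u,v:cv("side",u-400,v,|' fit.py; python3 fit.py | sed -n 3,13p; python3 - <<'E'
from plant import r
s=r.get_state();print(s["tcp_pos"],s["eef_rot"])
E
```

```text
[ 0.5047 -0.3125  0.0701  0.3729] 21.366948805062428
[[-1.9, 0.0], [0.2, -1.9], [0.8, -0.2], [-1.0, 0.7], [-0.3, -1.0], [-0.2, -0.9], [-0.2, 1.4], [-0.7, 1.1]]
top [ 0.5214 -0.2867  0.072 ]
top [ 0.5323 -0.3224  0.072 ]
top [ 0.4869 -0.3405  0.072 ]
top [ 0.4732 -0.304   0.072 ]
side [ 0.4733 -0.3035  0.072 ]
side [ 0.5232 -0.2837  0.072 ]
side [ 0.5377 -0.3215  0.072 ]
side [ 0.4886 -0.3414  0.072 ]
blocks [array([0.0198, 0.0998, 0.056 ]), array([-0.0377,  0.1032,  0.056 ])] [array([-0.0347,  0.1062,  0.056 ]), array([0.0305, 0.0937, 0.056 ])]
[ 0.20949634 -0.64122491  0.23669791] [ 1.79913272e+02 -7.84725952e-03 -1.61911959e+02]
```

>>> drive_tool:
  increments:
    - [[1, -0.8, 0.46, 0, 0], [1, -0.8, 0.46, 0, 0]]

```text
time_s: 0.35
tcp_pos: [0.2842, -0.558, 0.2368]
eef_rot: [179.9, -0.0, -162.0]
contact_force: [1.3, 0.4, 1.2]
gripper_width: 0.0875
gripper_force: 0.0
```

>>> drive_tool:
  increments:
    - [[1, -0.8, 0.46, 0, 0], [1, -0.8, 0.46, 0, 0]]

```text
time_s: 0.6
tcp_pos: [0.3589, -0.4752, 0.2373]
eef_rot: [180.0, -0.0, -161.9]
contact_force: [0.4, -0.8, -0.0]
gripper_width: 0.0875
gripper_force: 0.0
```

>>> drive_tool:
  increments:
    - [[1, -0.8, 0.46, 0.3, 0], [1, -0.8, 0.46, 0.3, 0]]

```text
time_s: 0.85
tcp_pos: [0.4329, -0.393, 0.201]
eef_rot: [180.0, 0.0, -161.9]
contact_force: [0.4, -0.6, 0.6]
gripper_width: 0.0877
gripper_force: 0.0
```

>>> drive_tool:
  increments:
    - [[1, -0.786, 0.467, 0.5, -0.0083], [1, -0.786, 0.467, 0.5, -0.0083], [1, -0.786, 0.467, 0.5, -0.0083]]

```text
time_s: 1.23
tcp_pos: [0.5047, -0.309, 0.1386]
eef_rot: [179.8, -0.2, -158.7]
contact_force: [-0.1, 0.7, -0.2]
gripper_width: 0.0877
gripper_force: 0.0
```

>>> drive_tool:
  increments:
    - [[1, 0.01, -0.02, 0.4, 0], [1, 0.01, -0.02, 0.76, 0], [1, 0.01, -0.02, 0.76, 0]]

```text
time_s: 1.6
tcp_pos: [0.5012, -0.3146, 0.0476]
eef_rot: [179.8, -0.3, -159.0]
contact_force: [0.2, -0.0, 0.6]
gripper_width: 0.0876
gripper_force: 0.0
```

>>> drive_tool:
  increments:
    - [[-0.2, 0, 0, 0, 0], [-0.2, 0, 0, 0, 0], [-0.2, 0, 0, 0, 0], [-0.2, 0, 0, 0, 0]]
  squeeze: 30

```text
time_s: 2.1
tcp_pos: [0.5043, -0.315, 0.0512]
eef_rot: [-180.0, 0.1, -158.9]
contact_force: [0.5, -0.2, 0.1]
gripper_width: 0.0531
gripper_force: 0.0
```

>>> drive_tool:
  increments:
    - [[-0.3, 0, 0, 0, 0], [-0.3, 0, 0, 0, 0], [-0.3, 0, 0, 0, 0]]

```text
time_s: 2.48
tcp_pos: [0.5041, -0.3148, 0.0507]
eef_rot: [-180.0, 0.0, -158.9]
contact_force: [-1.0, 2.4, 6.1]
gripper_width: 0.045
gripper_force: 29.8
```

```bash
python3 - <<'E'
from plant import r,capture
import cv2
s=r.get_state();print({k:s[k] for k in("time_s","tcp_pos","eef_rot","gripper_width","gripper_force")})
im=capture("side");cv2.imwrite("pics/d.png",cv2.cvtColor(cv2.resize(im[240:400,150:350],None,fx=4,fy=3.75),cv2.COLOR_RGB2BGR)[:600])
E
```

```text
{'time_s': 2.475, 'tcp_pos': array([ 0.5040561 , -0.3148229 ,  0.05073468]), 'eef_rot': array([-1.79989248e+02,  1.14572031e-02, -1.58908754e+02]), 'gripper_width': 0.045015341831462635, 'gripper_force': 29.848359525203705}
```

View pics/d.png

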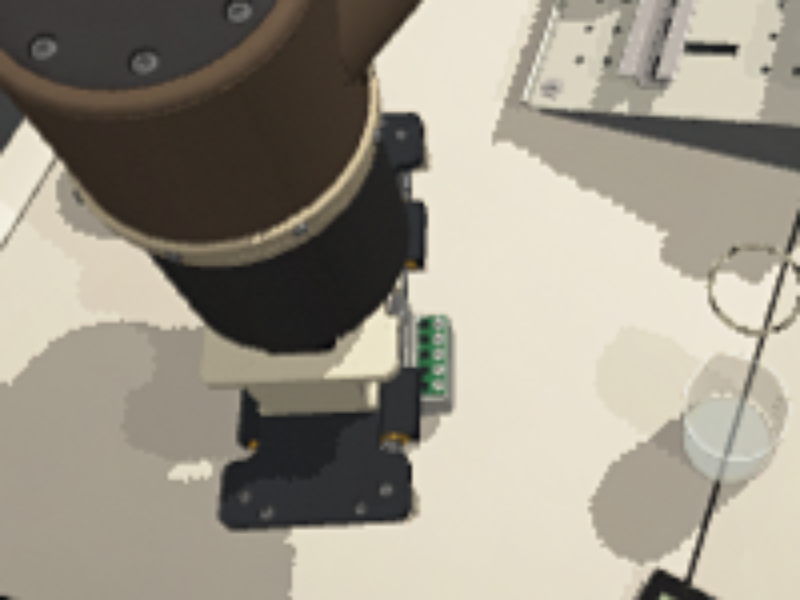

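Module is held at 45 mm opening; the hook end (green, about (432,355) in the crop) points up the slope side. Computing the hooking targets.

```bash
cat >> h.py <<'E'
p=np.load("plate.npy") if __import__("os").path.exists("plate.npy") else None
def tcp_for_lip(X,Y,h,off=.001,dz=.0147):
    R=plateR(p[3]);y=np.radians(p[3]);Rz=np.array([[np.cos(y),-np.sin(y),0],[np.sin(y),np.cos(y),0],[0,0,1]])
    c=p[:3]+R@np.array([X,Y,h])-Rz@np.array([.0225,0,-.027])
    return c-Rz@np.array([off,0,-dz])
def shift(cur,yaw,tgt):
    y=np.radians(yaw);d=np.array(tgt)-np.array(cur);c,s=np.cos(y),np.sin(y)
    return np.round(np.array([c*d[0]+s*d[1],s*d[0]-c*d[1],-d[2]])/.12,3)
E
python3 - <<'E'
from h import *
t=tcp_for_lip(.022,.033,.022);print(t, "slid",tcp_for_lip(.0035,.033,.014), "touch", tcp_for_lip(.022,.033,.0108))
print(shift([.504,-.3148,.0507],-158.9,[t[0],t[1],.2]))
print(shift([.504,-.3148,.0507],-176.1,[t[0],t[1],.2]))
E
```

```text
[0.58550177 0.06142881 0.12431759] slid [0.57137812 0.06047172 0.1099699 ] touch [0.58968777 0.06171248 0.11393313]
[-1.762  2.681 -1.244]
[-0.891  3.082 -1.244]
```

>>> drive_tool:
  increments:
    - [[-0.3, 0, 0, -0.4, 0], [-0.3, 0, 0, -0.9, 0], [-0.3, -0.2, 0.3, -1, 0], [-0.3, -0.4, 0.6, -1, 0]]

```text
time_s: 3.02
tcp_pos: [0.5234, -0.2299, 0.1716]
eef_rot: [-179.9, 0.1, -159.0]
contact_force: [1.1, -0.1, -1.3]
gripper_width: 0.0448
gripper_force: 29.9
```

>>> drive_tool:
  increments:
    - [[-0.3, -0.25, 0.4, -0.24, 0], [-0.3, -0.5, 0.8, -0.24, 0], [-0.3, -0.5, 0.8, -0.24, 0]]

```text
time_s: 3.4
tcp_pos: [0.5448, -0.1159, 0.1991]
eef_rot: [180.0, 0.0, -158.7]
contact_force: [-0.2, -1.0, -1.8]
gripper_width: 0.0448
gripper_force: 29.9
```

>>> drive_tool:
  increments:
    - [[-0.3, -0.25, 0.4, 0, 0], [-0.3, -0.5, 0.8, 0, 0], [-0.3, -0.5, 0.8, 0, 0]]

```text
time_s: 3.78
tcp_pos: [0.5661, -0.0057, 0.1984]
eef_rot: [180.0, -0.0, -158.7]
contact_force: [-0.3, -0.1, -0.3]
gripper_width: 0.0448
gripper_force: 29.9
```

>>> drive_tool:
  increments:
    - [[-0.3, -0.36, 0.48, 0, 0.024], [-0.3, -0.36, 0.48, 0, 0.0478], [-0.3, -0.36, 0.48, 0, 0.0478], [-0.3, -0.36, 0.48, 0, 0.0478]]

```text
time_s: 4.28
tcp_pos: [0.5849, 0.0599, 0.1988]
eef_rot: [-180.0, -0.1, -176.0]
contact_force: [-0.6, 0.4, -2.1]
gripper_width: 0.0449
gripper_force: 29.9
```

>>> drive_tool:
  increments:
    - [[-0.3, -0.04, 0.012, 0.35, 0], [-0.3, -0.04, 0.012, 0.6, 0], [-0.3, -0.04, 0.012, 0.65, 0], [-0.3, -0.04, 0.012, 0.65, 0]]

```text
time_s: 4.78
tcp_pos: [0.5903, 0.0622, 0.1217]
eef_rot: [-180.0, 0.0, -176.1]
contact_force: [0.1, -0.2, -1.3]
gripper_width: 0.0445
gripper_force: 29.9
```

>>> drive_tool:
  increments:
    - [[-0.3, 0, 0, 0.01, 0], [-0.3, 0, 0, 0.02, 0], [-0.3, 0, 0, 0.02, 0]]

```text
time_s: 5.15
tcp_pos: [0.5902, 0.063, 0.1193]
eef_rot: [180.0, 0.0, -176.1]
contact_force: [-0.1, -1.0, -1.1]
gripper_width: 0.0449
gripper_force: 29.9
```

>>> drive_tool:
  increments:
    - [[-0.3, 0, 0, 0.01, 0], [-0.3, 0, 0, 0.02, 0], [-0.3, 0, 0, 0.02, 0]]

```text
time_s: 5.52
tcp_pos: [0.5903, 0.063, 0.1169]
eef_rot: [-180.0, 0.0, -176.1]
contact_force: [-0.3, -0.5, 3.8]
gripper_width: 0.045
gripper_force: 29.9
```

>>> drive_tool:
  increments:
    - [[-0.3, 0, 0, 0.01, 0], [-0.3, 0, 0, 0.02, 0], [-0.3, 0, 0, 0.02, 0]]

```text
time_s: 5.9
tcp_pos: [0.5909, 0.0631, 0.1164]
eef_rot: [-180.0, 0.1, -176.1]
contact_force: [-6.7, 0.7, 17.5]
gripper_width: 0.0449
gripper_force: 29.9
```

>>> drive_tool:
  increments:
    - [[-0.3, 0, 0, -0.05, 0], [-0.3, 0, 0, -0.05, 0], [-0.3, 0.04, 0, -0.034, 0], [-0.3, 0.08, 0, -0.018, 0], [-0.3, 0.08, 0, -0.018, 0]]

```text
time_s: 6.52
tcp_pos: [0.5797, 0.0621, 0.1156]
eef_rot: [-180.0, -0.1, -176.1]
contact_force: [0.7, -0.2, -0.7]
gripper_width: 0.0447
gripper_force: 29.9
```

```bash
python3 - <<'E'
from plant import r,capture
import cv2,numpy as np
im=capture("side");t=capture("top")
a=cv2.resize(im[150:300,270:400],(520,600),interpolation=2);b=cv2.resize(t[140:240,240:286+0],(276,600),interpolation=2)
b=cv2.resize(t[140:230,240:310],(280,360),interpolation=2);b=np.vstack([b,np.zeros((240,280,3),np.uint8)])
cv2.imwrite("pics/e.png",cv2.cvtColor(np.hstack([a,b]),cv2.COLOR_RGB2BGR))
E
```

```text
(no output)
```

View pics/e.png

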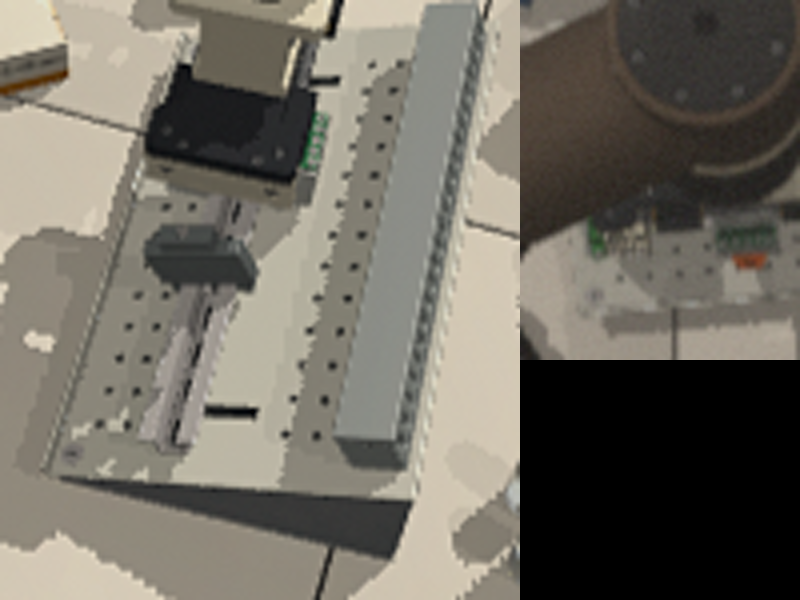

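The picture shows the module over the rail between the blocks and bracket (bracket at about (200,255) in the crop), aligned with the plate, foot and orange clip toward the robot. Continue sliding down the slope.

>>> drive_tool:
  increments:
    - [[-0.3, 0.02, 0, 0.008, 0], [-0.3, 0.04, 0, 0.016, 0], [-0.3, 0.04, 0, 0.016, 0]]

```text
time_s: 7.0
tcp_pos: [0.5755, 0.062, 0.1143]
eef_rot: [180.0, 0.0, -176.1]
contact_force: [-0.1, 0.8, -1.0]
gripper_width: 0.045
gripper_force: 29.9
```

>>> drive_tool:
  increments:
    - [[-0.3, 0.01, 0, 0.004, 0], [-0.3, 0.02, 0, 0.008, 0], [-0.3, 0.02, 0, 0.008, 0]]

```text
time_s: 7.38
tcp_pos: [0.5742, 0.0621, 0.114]
eef_rot: [180.0, 0.1, -176.1]
contact_force: [2.1, 0.1, 3.5]
gripper_width: 0.0448
gripper_force: 29.9
```

>>> drive_tool:
  increments:
    - [[-0.3, 0.01, 0, -0.003, 0], [-0.3, 0.02, 0, -0.003, 0], [-0.3, 0.02, 0, -0.003, 0]]

```text
time_s: 7.75
tcp_pos: [0.5714, 0.0618, 0.114]
eef_rot: [180.0, 0.1, -176.1]
contact_force: [2.9, 0.5, 5.3]
gripper_width: 0.0451
gripper_force: 29.9
```

>>> drive_tool:
  increments:
    - [[-0.3, 0.01, 0, 0, 0], [-0.3, 0.02, 0, 0, 0], [-0.3, 0.02, 0, 0, 0]]

```text
time_s: 8.12
tcp_pos: [0.5702, 0.062, 0.1138]
eef_rot: [180.0, 0.2, -176.1]
contact_force: [8.9, -0.1, -1.6]
gripper_width: 0.0451
gripper_force: 30.0
```

>>> drive_tool:
  increments:
    - [[-0.3, 0, 0, -0.015, 0], [-0.3, 0, 0, -0.015, 0]]

```text
time_s: 8.38
tcp_pos: [0.5702, 0.0621, 0.1147]
eef_rot: [179.9, 0.2, -176.1]
contact_force: [11.3, 0.7, -8.9]
gripper_width: 0.0451
gripper_force: 30.0
```

>>> drive_tool:
  increments:
    - [[-0.3, 0, 0, 0.014, 0], [-0.3, 0, 0, 0.014, 0], [0.3, 0, 0, 0.014, 0], [0.3, 0, 0, 0.014, 0], [0.3, 0, 0, 0.014, 0]]

```text
time_s: 9.0
tcp_pos: [0.5676, 0.0612, 0.1132]
eef_rot: [-180.0, -0.1, -176.1]
contact_force: [-0.0, -0.0, 0.4]
gripper_width: 0.0569
gripper_force: 0.0
```

>>> drive_tool:
  increments:
    - [[0.4, 0, 0, 0, 0], [0.4, 0, 0, 0, 0], [0.4, 0, 0, -0.2, 0], [0.4, 0, 0, -0.5, 0], [0.4, 0, 0, -0.6, 0]]

```text
time_s: 9.62
tcp_pos: [0.5695, 0.0618, 0.1881]
eef_rot: [180.0, 0.2, -176.1]
contact_force: [-0.4, -0.6, -0.2]
gripper_width: 0.0613
gripper_force: 0.0
```

>>> drive_tool:
  increments:
    - [[-1, 0, 0, -0.3, 0], [-1, 0.4, 0, -0.3, 0], [-1, 0.8, 0, -0.3, 0], [-1, 0.8, 0, -0.3, 0]]

```text
time_s: 10.12
tcp_pos: [0.4698, 0.0544, 0.2219]
eef_rot: [180.0, -0.0, -176.1]
contact_force: [0.9, -0.1, 0.2]
gripper_width: 0.0271
gripper_force: 0.0
```

```bash
python3 - <<'E'
from plant import r,capture
import cv2,numpy as np
im=capture("side");t=capture("top");s=r.get_state();print(s["tcp_pos"],s["gripper_width"],s["time_s"])
cv2.imwrite("pics/side1.png",cv2.cvtColor(im,cv2.COLOR_RGB2BGR));cv2.imwrite("pics/top1.png",cv2.cvtColor(t,cv2.COLOR_RGB2BGR))
a=cv2.resize(im[130:250,285:385],(500,600),interpolation=2);b=cv2.resize(t[160:220,250:310],(300,300),interpolation=2);b=np.vstack([b,np.zeros((300,300,3),np.uint8)])
cv2.imwrite("pics/f.png",cv2.cvtColor(np.hstack([a,b]),cv2.COLOR_RGB2BGR))
E
```

```text
[0.47260803 0.0551188  0.22207778] 0.018923255316060608 10.225
```

View pics/f.png

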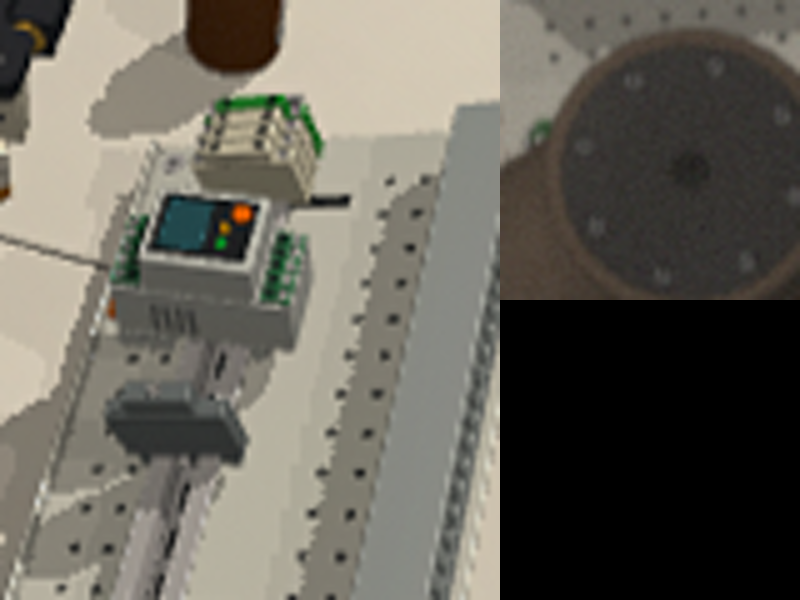

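Side view: module sits hooked on the rail (front face about (150–265,195–270) in the crop), foot still on its clip, bracket at (175,420), free of both neighbours. Next: press the foot.

```bash
cat >> h.py <<'E'
p2=None if p is None else p.copy()
if p2 is not None: p2[:3]+=[-.0004,.0015,.002]
def pw(X,Y,h): return p2[:3]+plateR(p2[3])@np.array([X,Y,h])
E
python3 - <<'E'
from h import *
from plant import r
s=r.get_state();print(s["tcp_pos"],s["eef_rot"][2],s["time_s"])
y=np.radians(p2[3]);ex=np.array([np.cos(y),np.sin(y),0])
c=pw(-.0395,.033,.079);t=c-.0095*ex+[0,0,.011];print("final tcp",t)
print(shift(s["tcp_pos"],s["eef_rot"][2],t+[0,0,.03]))
E
```

```text
[0.47260803 0.0551188  0.22207778] -176.09136198499266 10.225
final tcp [0.52087469 0.05857643 0.12542876]
[-0.403  0.001  0.555]
```

>>> drive_tool:
  increments:
    - [[-1, -0.4, 0, 0.2, 0], [-1, -0.4, 0, 0.5, 0], [-1, -0.4, 0, 0.58, 0], [-1, -0.4, 0, 0.58, 0]]

```text
time_s: 10.72
tcp_pos: [0.5206, 0.058, 0.1517]
eef_rot: [-179.9, -0.1, -176.1]
contact_force: [0.7, -1.0, 1.0]
gripper_width: 0.0005
gripper_force: 0.0
```

>>> drive_tool:
  increments:
    - [[-1, 0, 0, 0.02, 0], [-1, 0, 0, 0.04, 0], [-1, 0, 0, 0.06, 0], [-1, 0, 0, 0.06, 0]]

```text
time_s: 11.22
tcp_pos: [0.5205, 0.0583, 0.1451]
eef_rot: [180.0, 0.0, -176.1]
contact_force: [-0.7, -0.0, -0.8]
gripper_width: 0.0004
gripper_force: 0.0
```

>>> drive_tool:
  increments:
    - [[-1, 0, 0, 0.02, 0], [-1, 0, 0, 0.04, 0], [-1, 0, 0, 0.04, 0]]

```text
time_s: 11.6
tcp_pos: [0.5204, 0.0582, 0.1398]
eef_rot: [-180.0, -0.0, -176.1]
contact_force: [0.2, -1.4, -0.8]
gripper_width: 0.0004
gripper_force: 0.0
```

>>> drive_tool:
  increments:
    - [[-1, 0, 0, 0.015, 0], [-1, 0, 0, 0.03, 0], [-1, 0, 0, 0.03, 0]]

```text
time_s: 11.98
tcp_pos: [0.5205, 0.0582, 0.1363]
eef_rot: [-180.0, -0.0, -176.1]
contact_force: [0.2, 0.3, -0.4]
gripper_width: 0.0007
gripper_force: 0.0
```

>>> drive_tool:
  increments:
    - [[-1, 0, 0, 0.015, 0], [-1, 0, 0, 0.025, 0], [-1, 0, 0, 0.025, 0]]

```text
time_s: 12.35
tcp_pos: [0.5205, 0.0582, 0.1334]
eef_rot: [-180.0, -0.0, -176.1]
contact_force: [-0.3, 0.8, -0.0]
gripper_width: 0.0004
gripper_force: 0.0
```

>>> drive_tool:
  increments:
    - [[-1, 0, 0, 0.01, 0], [-1, 0, 0, 0.02, 0], [-1, 0, 0, 0.02, 0]]

```text
time_s: 12.72
tcp_pos: [0.5205, 0.0582, 0.131]
eef_rot: [-180.0, -0.0, -176.1]
contact_force: [0.1, 0.8, 1.1]
gripper_width: 0.0002
gripper_force: 0.0
```

>>> drive_tool:
  increments:
    - [[-1, 0, 0, 0.01, 0], [-1, 0, 0, 0.02, 0], [-1, 0, 0, 0.02, 0]]

```text
time_s: 13.1
tcp_pos: [0.5205, 0.0582, 0.1286]
eef_rot: [-180.0, -0.0, -176.1]
contact_force: [-0.2, -0.9, 0.6]
gripper_width: 0.0005
gripper_force: 0.0
```

>>> drive_tool:
  increments:
    - [[-1, 0, 0, 0.01, 0], [-1, 0, 0, 0.02, 0], [-1, 0, 0, 0.02, 0]]

```text
time_s: 13.48
tcp_pos: [0.5205, 0.0582, 0.1262]
eef_rot: [-180.0, -0.0, -176.1]
contact_force: [-0.6, 0.8, -0.4]
gripper_width: 0.0006
gripper_force: 0.0
```

>>> drive_tool:
  increments:
    - [[-1, 0, 0, 0.01, 0], [-1, 0, 0, 0.02, 0], [-1, 0, 0, 0.02, 0]]

```text
time_s: 13.85
tcp_pos: [0.5205, 0.0582, 0.1238]
eef_rot: [-180.0, -0.0, -176.1]
contact_force: [0.7, -0.9, -0.1]
gripper_width: 0.0003
gripper_force: 0.0
```

```bash
python3 - <<'E'
from h import *
from plant import capture
im=capture("side")
cv2.imwrite("pics/side2.png",cv2.cvtColor(im,cv2.COLOR_RGB2BGR))
k=6
a=cv2.resize(cv2.cvtColor(im[150:250,285:385],cv2.COLOR_RGB2BGR),None,fx=k,fy=k,interpolation=2)
def draw(th,col,dx=0):
    # module rotated foot-up by th about lip; lip at plate (.0035,.033,.016)
    t=np.radians(th);ex=np.array([np.cos(t),0,-np.sin(t)]);ez=np.array([np.sin(t),0,np.cos(t)]);ey=np.array([0,1,0])
    pts=[]
    for x,y in((-27,22.5),(27,22.5),(27,-22.5),(-27,-22.5)):
        q=np.array([.0035+dx,.033,.016])+ex*(x-22.5)/1e3+ey*y/1e3+ez*.063
        pts.append(proj("side",pw(*q))[0])
    print(th,np.round(pts,1).tolist(),"crop f:",np.round([((u-285+.5)*5,(v-130+.5)*5) for u,v in pts]).tolist())
    cv2.polylines(a,[np.int32([((u-285+.5)*k,(v-150+.5)*k) for u,v in pts])],True,col,1)
draw(0,(0,0,255));draw(18,(255,0,0))
cv2.imwrite("pics/g.png",a)
E
```

```text
0 [[311.2, 169.6], [332.2, 168.6], [327.8, 183.8], [306.3, 184.4]] crop f: [[133.0, 201.0], [238.0, 196.0], [216.0, 271.0], [109.0, 275.0]]
18 [[317.8, 165.8], [340.5, 169.5], [336.3, 184.8], [313.0, 180.8]] crop f: [[167.0, 182.0], [280.0, 200.0], [259.0, 277.0], [143.0, 257.0]]
```

View pics/g.png

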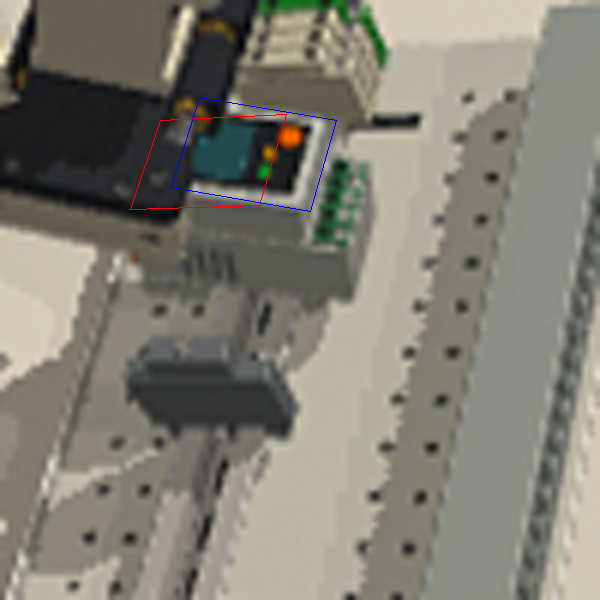

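Module still hooked, tilted about 18° (blue outline matches); my finger passed in front of the raised block, since the top lies further up the slope when tilted. Recomputing along the swing arc.

```bash
python3 - <<'E'
from h import *
y=np.radians(p2[3]);e=np.array([np.cos(y),np.sin(y),0])
for th in(18,14,10,6,3,0):
    t=np.radians(th);q=np.array([.0035,.033,.016])+np.array([np.cos(t),0,-np.sin(t)])*-.0425+np.array([np.sin(t),0,np.cos(t)])*.063
    T=pw(*q)-.0095*e+[0,0,.011];print(th,np.round(T,4),shift([.5205,.0582,.1238],-176.1,T))
E
```

```text
18 [0.5375 0.0597 0.143 ] [-0.142  0.003 -0.16 ]
14 [0.5335 0.0594 0.1396] [-0.108  0.003 -0.132]
10 [0.5297 0.0592 0.1359] [-0.077  0.003 -0.101]
6 [0.5261 0.0589 0.132 ] [-0.047  0.003 -0.068]
3 [0.5236 0.0588 0.1289] [-0.026  0.003 -0.042]
0 [0.5213 0.0586 0.1256] [-0.007  0.003 -0.015]
```

>>> drive_tool:
  increments:
    - [[-1, 0, 0, -0.26, 0], [-1, 0, 0, -0.26, 0], [-1, -0.165, 0.003, -0.26, 0], [-1, -0.165, 0.003, -0.22, 0], [-1, -0.165, 0.003, -0.19, 0]]

```text
time_s: 14.52
tcp_pos: [0.5394, 0.0597, 0.1457]
eef_rot: [-180.0, -0.1, -176.2]
contact_force: [-0.3, -0.1, 0.2]
gripper_width: 0.0006
gripper_force: 0.0
```

>>> drive_tool:
  increments:
    - [[-1, 0, 0, 0.02, 0], [-1, 0, 0, 0.03, 0], [-1, 0, 0, 0.03, 0]]

```text
time_s: 14.9
tcp_pos: [0.5402, 0.06, 0.1431]
eef_rot: [180.0, 0.0, -176.1]
contact_force: [0.5, 0.9, -0.5]
gripper_width: 0.0007
gripper_force: 0.0
```

>>> drive_tool:
  increments:
    - [[-1, 0.01, 0, 0.01, 0], [-1, 0.015, 0, 0.02, 0], [-1, 0.015, 0, 0.02, 0]]

```text
time_s: 15.28
tcp_pos: [0.5385, 0.0598, 0.1408]
eef_rot: [-180.0, 0.0, -176.1]
contact_force: [-0.3, -0.2, 0.8]
gripper_width: 0.0006
gripper_force: 0.6
```

>>> drive_tool:
  increments:
    - [[-1, 0.01, 0, 0.01, 0], [-1, 0.015, 0, 0.02, 0], [-1, 0.015, 0, 0.02, 0]]

```text
time_s: 15.65
tcp_pos: [0.5363, 0.0595, 0.1385]
eef_rot: [-180.0, -0.0, -176.1]
contact_force: [-3.2, -0.2, 5.1]
gripper_width: 0.0004
gripper_force: 2.9
```

>>> drive_tool:
  increments:
    - [[-1, 0.01, 0, 0.01, 0], [-1, 0.02, 0, 0.02, 0], [-1, 0.02, 0, 0.02, 0]]

```text
time_s: 16.02
tcp_pos: [0.5339, 0.0594, 0.1361]
eef_rot: [-180.0, -0.0, -176.1]
contact_force: [-2.9, -0.3, 5.6]
gripper_width: 0.0005
gripper_force: 3.2
```

>>> drive_tool:
  increments:
    - [[-1, 0.01, 0, 0.01, 0], [-1, 0.02, 0, 0.02, 0], [-1, 0.02, 0, 0.02, 0]]

```text
time_s: 16.4
tcp_pos: [0.5317, 0.0593, 0.1332]
eef_rot: [-180.0, -0.0, -176.1]
contact_force: [-0.1, -0.4, 0.8]
gripper_width: 0.0005
gripper_force: 0.0
```

>>> drive_tool:
  increments:
    - [[-1, 0.01, 0, 0.01, 0], [-1, 0.015, 0, 0.02, 0], [-1, 0.015, 0, 0.02, 0]]

```text
time_s: 16.77
tcp_pos: [0.53, 0.0592, 0.131]
eef_rot: [-180.0, -0.0, -176.1]
contact_force: [0.2, 0.6, 0.1]
gripper_width: 0.0002
gripper_force: 0.0
```

>>> drive_tool:
  increments:
    - [[-1, 0.01, 0, 0.01, 0], [-1, 0.015, 0, 0.02, 0], [-1, 0.015, 0, 0.02, 0]]

```text
time_s: 17.15
tcp_pos: [0.5282, 0.0591, 0.1288]
eef_rot: [-180.0, -0.0, -176.1]
contact_force: [-0.6, 0.3, 1.8]
gripper_width: 0.0007
gripper_force: 1.2
```

>>> drive_tool:
  increments:
    - [[-1, 0, 0, 0.01, 0], [-1, 0, 0, 0.02, 0], [-1, 0, 0, 0.02, 0]]

```text
time_s: 17.52
tcp_pos: [0.5281, 0.059, 0.1278]
eef_rot: [-180.0, 0.0, -176.1]
contact_force: [-8.4, 0.7, 16.8]
gripper_width: 0.0005
gripper_force: 8.9
```

>>> drive_tool:
  increments:
    - [[-1, 0, 0, 0.01, 0], [-1, 0, 0, 0.01, 0], [-1, 0, 0, -0.3, 0], [-1, 0, 0, -0.6, 0], [-1, 0, 0, -0.7, 0]]

```text
time_s: 18.15
tcp_pos: [0.5294, 0.0595, 0.2126]
eef_rot: [179.9, 0.2, -176.1]
contact_force: [-0.1, 0.3, -0.3]
gripper_width: 0.0006
gripper_force: 0.0
```

```bash
python3 - <<'E'
from h import *
from plant import capture,r
s=r.get_state();print(s["tcp_pos"],s["eef_rot"][2],s["time_s"])
# orange button in side view (module front: near hook/+y)
for f in("side1","side2",None):
    im=cv2.imread(f"pics/{f}.png") if f else cv2.cvtColor(capture("side"),cv2.COLOR_RGB2BGR)
    if f is None: cv2.imwrite("pics/side3.png",im)
    hsv=cv2.cvtColor(im,cv2.COLOR_BGR2HSV)[150:200,300:345]
    m=cv2.inRange(hsv,(5,180,180),(16,255,255));ys,xs=np.nonzero(m);print(f,len(xs),xs.mean()+300 if len(xs) else 0,ys.mean()+150 if len(xs) else 0)
# expected button: b-crop side position relative to front corners
y=np.radians(p2[3]);e=np.array([np.cos(y),np.sin(y),0])
# right side of bracket (d=.007): contact plan
# bracket right at plate y=-.050; finger half thick ~21 (closed)
d=np.array([[pw(-.014,Y,.0) for Y in(-.13,-.08,0.048)]]);print(np.round(d,4))
E
```

```text
[0.52938803 0.05951875 0.21261266] -176.11372505523684 18.15
side1 6 333.0 172.5
side2 6 333.0 172.5
None 5 326.2 172.6
[[[ 0.5945 -0.0998  0.0507]
  [ 0.5911 -0.0499  0.0507]
  [ 0.5825  0.0778  0.0507]]]
```

```bash
python3 - <<'E'
from h import *
for th in(18,15,4,2,0):
    t=np.radians(th);q=np.array([.0035,.033+.011,.016])+np.array([np.cos(t),0,-np.sin(t)])*(-.0225+.015)+np.array([np.sin(t),0,np.cos(t)])*.063
    print(th,proj("side",pw(*q)))
im=cv2.imread("pics/side3.png");cv2.imwrite("pics/h.png",cv2.resize(im[130:250,290:390],None,fx=5,fy=5,interpolation=2))
E
```

```text
18 [[334.34047363 172.50964317]]
15 [[332.94444913 172.40810369]]
4 [[328.00021351 172.45418043]]
2 [[327.14144565 172.53259369]]
0 [[326.29798845 172.63219265]]
```

View pics/h.png

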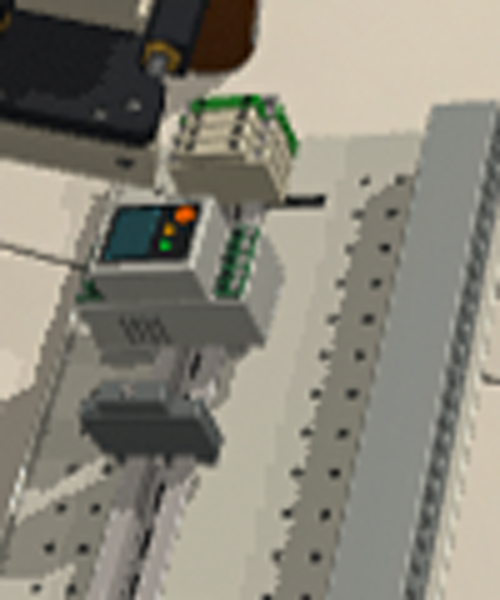

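Module now lies flat (button at (326.2,172.6), predicted (326.3,172.6) for 0° tilt). Now the bracket.

```bash
python3 - <<'E'
from h import *
a=pw(-.014,-.092,.038)+[0,0,.011];print(a,pw(-.014,.027,.038)+[0,0,.011],shift([.5294,.0595,.2126],-176.1,a))
E
```

```text
[ 0.57771708 -0.0628583   0.09696669] [0.56967143 0.05586941 0.09696669] [-0.332 -1.045  0.964]
```

>>> drive_tool:
  increments:
    - [[-1, -0.15, -0.5, 0, 0], [-1, -0.33, -1, 0, 0], [-1, -0.33, -1, 0.3, 0], [-1, -0.33, -1, 0.6, 0], [-1, -0.33, -1, 0.6, 0]]

```text
time_s: 18.82
tcp_pos: [0.5734, -0.0586, 0.1347]
eef_rot: [-180.0, -0.4, -176.2]
contact_force: [0.6, -0.0, 0.0]
gripper_width: 0.0006
gripper_force: 0.0
```

>>> drive_tool:
  increments:
    - [[-1, 0, -0.045, 0.2, 0], [-1, 0, -0.045, 0.36, 0], [-1, 0, -0.045, 0.36, 0]]

```text
time_s: 19.2
tcp_pos: [0.576, -0.0632, 0.095]
eef_rot: [-180.0, -0.1, -176.1]
contact_force: [0.4, 0.3, 0.1]
gripper_width: 0.0003
gripper_force: 0.0
```

>>> drive_tool:
  increments:
    - [[-1, 0, 0.1, 0, 0], [-1, 0, 0.2, 0, 0], [-1, 0, 0.2, 0, 0]]

```text
time_s: 19.58
tcp_pos: [0.5752, -0.0381, 0.0961]
eef_rot: [180.0, 0.1, -176.0]
contact_force: [0.5, -0.2, -0.2]
gripper_width: 0.0004
gripper_force: 0.0
```

>>> drive_tool:
  increments:
    - [[-1, 0, 0.05, 0, 0], [-1, 0, 0.1, 0, 0], [-1, 0, 0.15, 0, 0], [-1, 0, 0.2, 0, 0]]

```text
time_s: 20.08
tcp_pos: [0.5733, -0.0151, 0.0954]
eef_rot: [-180.0, 0.0, -176.1]
contact_force: [0.8, -3.4, 4.3]
gripper_width: 0.0004
gripper_force: 2.0
```

>>> drive_tool:
  increments:
    - [[-1, 0, 0.05, 0, 0], [-1, 0, 0.1, 0, 0], [-1, 0, 0.15, 0, 0], [-1, 0, 0.2, 0, 0]]

```text
time_s: 20.58
tcp_pos: [0.5715, 0.009, 0.0951]
eef_rot: [-180.0, 0.0, -176.1]
contact_force: [1.6, -3.2, 5.0]
gripper_width: 0.0005
gripper_force: 2.0
```

>>> drive_tool:
  increments:
    - [[-1, 0, 0.05, 0, 0], [-1, 0, 0.1, 0, 0], [-1, 0, 0.15, 0, 0]]

```text
time_s: 20.95
tcp_pos: [0.5702, 0.0268, 0.0952]
eef_rot: [-180.0, 0.0, -176.1]
contact_force: [1.3, -4.4, 3.8]
gripper_width: 0.0005
gripper_force: 2.5
```

```bash
python3 - <<'E'
from h import *
from plant import capture
im=cv2.cvtColor(capture("side"),cv2.COLOR_RGB2BGR);cv2.imwrite("pics/s4.png",im)
o=cv2.imread("pics/side3.png")
# bracket colour: sample old location, compare there now
print(o[212:220,308:330:4].mean((0,1)), im[212:220,308:330:4].mean((0,1)))
hsv=cv2.cvtColor(im,cv2.COLOR_BGR2HSV)[150:200,300:345];m=cv2.inRange(hsv,(5,180,180),(16,255,255));ys,xs=np.nonzero(m);print(len(xs),xs.mean()+300 if len(xs) else 0,ys.mean()+150 if len(xs) else 0)
for n,X in(("old",None),):
    g=cv2.cvtColor(o,cv2.COLOR_BGR2GRAY);h=cv2.cvtColor(im,cv2.COLOR_BGR2GRAY)
    # profile along rail front edge in side view, plate X=+.012 rel rail (h=.052), y from -.08 to .06
    for Y in np.arange(-.08,.061,.01):
        u=np.round(proj("side",pw(-.014+.024,Y,.045))[0]).astype(int);print(round(Y,3),u,g[u[1],u[0]],h[u[1],u[0]])
E
```

```text
[55.97916667 57.875      55.9375    ] [ 89.66666667 100.04166667 104.4375    ]
0 0 0
-0.08 [324 226] 113 160
-0.07 [325 222] 116 159
-0.06 [326 218] 51 116
-0.05 [327 214] 47 84
-0.04 [328 211] 97 36
-0.03 [329 207] 129 89
-0.02 [330 204] 116 41
-0.01 [331 200] 118 47
-0.0 [332 197] 86 82
0.01 [333 193] 87 98
0.02 [334 190] 115 42
0.03 [335 186] 55 42
0.04 [336 183] 73 41
0.05 [337 180] 72 58
0.06 [338 176] 70 148
```

>>> drive_tool:
  increments:
    - [[-1, 0, 0.05, 0, 0], [-1, 0, 0.1, 0, 0], [-1, 0, 0.15, 0, 0]]

```text
time_s: 21.38
tcp_pos: [0.5689, 0.0448, 0.0951]
eef_rot: [-180.0, -0.0, -176.1]
contact_force: [1.6, -4.4, 4.2]
gripper_width: 0.0008
gripper_force: 2.5
```

>>> drive_tool:
  increments:
    - [[-1, 0, 0.04, 0, 0], [-1, 0, 0.08, 0, 0], [-1, 0, 0.08, 0, 0]]

```text
time_s: 21.75
tcp_pos: [0.5681, 0.0546, 0.0949]
eef_rot: [180.0, -0.0, -176.1]
contact_force: [0.6, -1.6, 1.3]
gripper_width: 0.0007
gripper_force: 0.7
```

>>> drive_tool:
  increments:
    - [[-1, 0, 0.02, 0, 0], [-1, 0, 0.03, 0, 0], [-1, 0, 0.03, 0, 0]]

```text
time_s: 22.12
tcp_pos: [0.5679, 0.0565, 0.0949]
eef_rot: [-179.9, -0.1, -176.1]
contact_force: [2.5, -8.2, 1.4]
gripper_width: 0.0006
gripper_force: 4.4
```

>>> drive_tool:
  increments:
    - [[-1, 0, 0.02, 0, 0], [-1, 0, 0.03, 0, 0], [-1, 0, 0.03, 0, 0]]

```text
time_s: 22.5
tcp_pos: [0.5677, 0.057, 0.095]
eef_rot: [-179.7, -0.1, -176.2]
contact_force: [9.2, -24.4, 1.2]
gripper_width: 0.0005
gripper_force: 12.6
```

>>> drive_tool:
  increments:
    - [[-1, 0, 0.02, 0, 0], [-1, 0, 0.03, 0, 0], [-1, 0, 0.03, 0, 0]]

```text
time_s: 22.88
tcp_pos: [0.5675, 0.0573, 0.0951]
eef_rot: [-179.5, -0.2, -176.2]
contact_force: [14.3, -42.1, 0.1]
gripper_width: 0.0005
gripper_force: 21.0
```

>>> drive_tool:
  increments:
    - [[-1, 0, -0.1, 0, 0], [-1, 0, -0.25, 0, 0], [-1, 0, -0.25, -0.3, 0], [-1, 0, -0.25, -0.7, 0], [-1, 0, -0.25, -1, 0]]

```text
time_s: 23.5
tcp_pos: [0.5697, 0.0351, 0.2169]
eef_rot: [179.9, 0.1, -176.1]
contact_force: [-0.5, 0.3, 0.1]
gripper_width: 0.0008
gripper_force: 0.0
```

>>> drive_tool:
  increments:
    - [[-1, 0.4, -0.3, 0, 0], [-1, 0.8, -0.6, 0, 0], [-1, 0.8, -0.6, 0, 0]]

```text
time_s: 23.88
tcp_pos: [0.4756, -0.045, 0.2154]
eef_rot: [179.9, -0.0, -176.2]
contact_force: [0.7, -0.5, 1.1]
gripper_width: 0.0002
gripper_force: 0.0
```

>>> drive_tool:
  increments:
    - [[-1, 0.2, -0.5, 0, 0], [-1, 0.2, -0.9, 0, 0], [-1, 0.2, -0.9, 0, 0]]

```text
time_s: 24.25
tcp_pos: [0.4621, -0.1548, 0.2148]
eef_rot: [180.0, -0.0, -176.3]
contact_force: [-0.1, 1.1, -0.2]
gripper_width: 0.0004
gripper_force: 0.0
```

```bash
python3 - <<'E'
from h import *
from plant import capture,r
im=cv2.cvtColor(capture("side"),cv2.COLOR_RGB2BGR);cv2.imwrite("pics/s5.png",im)
t=cv2.cvtColor(capture("top"),cv2.COLOR_RGB2BGR);cv2.imwrite("pics/t5.png",t)
s=r.get_state();print(s["time_s"],s["tcp_pos"],s["contact_force"])
hsv=cv2.cvtColor(im,cv2.COLOR_BGR2HSV)[145:200,300:355];m=cv2.inRange(hsv,(5,170,170),(16,255,255));ys,xs=np.nonzero(m);print("button",len(xs),xs.mean()+300 if len(xs) else 0,ys.mean()+145 if len(xs) else 0)
for th in(0,3,15):
    a=np.radians(th);q=np.array([.0035,.0825+.011,.016])+np.array([np.cos(a),0,-np.sin(a)])*(-.0225+.015)+np.array([np.sin(a),0,np.cos(a)])*.063
    print(th,proj("side",pw(*q)))
print("top button",proj("top",pw(-.019+.015,.0935,.079)))
h=cv2.cvtColor(t,cv2.COLOR_BGR2HSV)[150:230,240:340];m=cv2.inRange(h,(3,100,60),(18,255,255));print([(i,st.tolist(),np.round(c+[240,150],1)) for i,(st,c) in enumerate(zip(*cv2.connectedComponentsWithStats(m)[2:]))][1:])
g=cv2.cvtColor(im,cv2.COLOR_BGR2GRAY)
for Y in np.arange(.03,.066,.004):
    u=proj("side",pw(-.014+.020,Y,.052))[0];v=proj("side",pw(-.014,Y,.064))[0]
    print(round(Y,3),np.round(u),im[int(round(u[1])),int(round(u[0]))],np.round(v),im[int(round(v[1])),int(round(v[0]))])
E
```

```text
24.35 [ 0.46220239 -0.15289593  0.21477746] [ 0.35990957 -0.21329113  0.00950881]
button 6 331.0 157.5
0 [[331.06266156 156.73061347]]
3 [[332.30577377 156.56548524]]
15 [[337.55420639 156.39490078]]
top button [[273.32948481 192.84071892]]
[]
0.03 [333. 185.] [55 54 53] [323. 182.] [54 55 52]
0.034 [333. 183.] [54 55 52] [323. 180.] [59 61 59]
0.038 [333. 182.] [54 56 52] [324. 179.] [55 57 54]
0.042 [334. 181.] [54 55 51] [324. 178.] [53 55 53]
0.046 [334. 179.] [83 85 82] [325. 176.] [72 73 71]
0.05 [334. 178.] [100 104 100] [325. 175.] [103 108 111]
0.054 [335. 177.] [104 107 102] [325. 174.] [ 96 101 104]
0.058 [335. 175.] [89 94 95] [326. 172.] [86 92 93]
0.062 [336. 174.] [143 153 155] [326. 171.] [85 93 93]
```

```bash
python3 -c "
from plant import job
print(job.close_job())"
```

```text
the job is handed in; nothing more can be done
None
```

The module is hooked on and snapped flat on the rail, and I pushed the bracket up until the row stopped hard against the blocks (about 42 N). The job is handed in at about 24 s with the gripper clear of everything. The camera can only confirm the gap is closed to about 2 mm.

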